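Hold a sample slide flush on a tilted stage

TASK

Pick up the sample slide by the rib on its back, tilt it to match the sloped face of the tilting stage, and press it gently but positively (about 5 to 15 newtons) flat onto that face, inside the engraved outline, with the rib running up the slope. Finish while still gripping the rib and pressing the slide flush: do not let go and do not put it down, as the adhesive clamp is fitted afterwards. Do not shift the stage's angle setting, and leave the putty tub, the dental arch model and the ring gauge where they are.

Things in the scene. Friction and masses are not known exactly. Their poses are not given: they have to be found in the camera images.
- slide: Sample slide, loose, 0.07 kg: grey plate 76 (x) x 50 (y) x 6 mm (z), with a black upright grip rib on the middle of its upper side, 30 mm long (x), 10 mm thick (y), its top 38 mm above the plate's underside. Origin: centre of the flat underside; z points up the rib. It starts flat, rib up, on the bench or on a thin (1.6 mm) mat. Either end may go uphill.
- slide_grip (a point): Point inside the slide's rib where it is best gripped across its 10 mm thickness: 27 mm above the slide's underside, on its z axis. Same axes as the slide.
- stage: Adjustable tilting stage, fixed: dark steel base 130 (x) x 116 (y) x 12 mm with an aluminium tilting plate above. Black clamp knobs stick out 7 mm at its sides. Origin: centre of the base's underside; x points towards the plate's high edge (away from the robot), z up. The plate is hinged at its low edge, x = -56 mm, 30 mm up. Stage and slide may swap sides, left and right.
- stage_face (a point): Centre of the sloped face, the upper side of the tilting plate (116 mm up the slope x 90 mm across x 10 mm thick), and also centre of the engraved outline on it (90 mm up the slope x 64 mm across). z is the outward normal of the face, x points up the slope, y is level, across the slope. Nothing stands up from the face.
- stage_tilt (a joint): Slope of the stage face from level in rad, 0.12 to 0.30 (7 to 17 degrees). It is clamped with stiff friction: a push of up to about 40 N on the middle of the face does not turn it.
- putty_tub: Round tub with a blue lid, 67 mm across, 48 mm high; a bystander. Origin: centre of its underside.
- arch_model_1: Tan horseshoe-shaped dental arch model, 57 x 66 x 21 mm; a bystander. Origin: centre of its underside.
- ring_gauge: Steel ring gauge, 52 mm across, 16 mm high; a bystander. Origin: centre of its underside.
Things that resemble listed ones, but are neither listed nor needed, are in the scene too. What is meant by the slide is not brown, and is the smaller of those in its own colour.

How it is judged:
On the way:
1. the slide is gripped and lifted clear, touching neither bench nor stage (height (world z) of slide above 0.04 m and contact force between slide and the fingers above 0.5 N and contact force between slide and stage below 0.1 N and distance between the grasp point and slide_grip below 0.022 m), for 0.2 s.
At the end, for the whole second after the job is handed in: Slide flush on the face: parallel within 0.05 rad, gap under 3 mm, centred within 10 mm each way, long side along the slope within 0.2 rad; pressed with 2 to 35 N, at rest, rib still gripped (3 N, grasp point within 22 mm of slide_grip); face moved under 5 mm (angle between the z axis of slide and the z axis of stage_face, either way round below 0.05 rad and angle between the x axis of slide and the x axis of stage_face, either way round below 0.2 rad and z of slide in the frame of stage_face between -0.003 and 0.003 m and x of slide in the frame of stage_face between -0.01 and 0.01 m and y of slide in the frame of stage_face between -0.01 and 0.01 m and contact force between slide and stage between 2 and 35 N and contact force between slide and the fingers above 3 N and distance between the grasp point and slide_grip below 0.022 m and linear speed of slide below 0.01 m/s and distance of stage_face from where it was at the start of the episode below 0.005 m); the arm keeps its last pose, push and grip.
It fails at once if the slide is pressed against the stage with more than 45 N (contact force between slide and stage above 45 N).
It fails at once if the stage's angle setting is shifted (face centre moved 5 mm) (distance of stage_face from where it was at the start of the episode above 0.005 m).
It fails at once if a bystander is moved by more than 20 mm (distance of any of putty_tub, arch_model_1, ring_gauge from where it was at the start of the episode above 0.02 m).
It also fails if it takes over 42 s, if anything falls off the work surface, if the arm or the gripper's body presses on something with over 40 N, if the wrist force passes 120 N, or if a joint passes its speed limit or range.

ROBOT

A 6-joint arm with a two-finger parallel gripper is mounted at the origin on a cart in front of the work surface, level with it; the furniture and walls round the work are solid. World frame = base frame: x ahead of the robot, y to its left, z up, the work surface at z = 0. Lengths are in m, angles in rad, forces in N, time in s.
With the tool pointing down it reaches from about 0.35 to 0.975 m from the base axis. Payload 4.9 kg.
Tool frame: the origin (TCP) lies at the very end of the fingers, on their centre line; the grasp point (between the pads) lies 19 mm behind it; z points along the fingers, y is the line along which they close (so a half turn about z gives the same grasp; the last joint's range is limited). The gripper opens to 85 mm and grips with 20 to 120 N. Pads are 22 mm wide; open, the fingers measure 114 mm over their backs; the gripper's body (76 mm by 85 mm) begins 54 mm behind the grasp point. The pads swing forward as they close: fully open they stand 13 mm farther back than shut.
Start: joints at [-1.225, 0.053, 1.613, -0, 1.476, -0.119], TCP at [0.28, -0.559, 0.231] pointing down, gripper open.
Joint ranges: [-3.01, 3.01], [-1.01, 2.22], [0.06, 2.58], [-1.02, 4.17], [0.09, 2.62], [-3.14, 3.14]. Speed limits (rad/s): [2.57, 2.57, 3.14, 3.14, 3.14, 3.14].

INTERFACE

Orientations are given as a rotation vector (axis times angle).
In Python, from station import ctrl, imaging gives the robot as it stands.
- The arm moves only by the tool play_rows, never from a script. Its argument "series" is a list of rows, each a list of 3 entries, a list of its own where there are three numbers: the opening, from 0 (shut) to 1 (fully open), then the shift along the tool's x, y, z each as a share of 0.05 m, from -1 to 1, then the turn, a rotation vector about the tool's x, y, z each as a share of 8 degrees, from -1 to 1. In form: [[grip, [dx, dy, dz], [ax, ay, az]], ...]. A call has 1 to 8 rows; each row shifts and turns the commanded pose from where the row before left it, along the tool's axes as they then stand; what a row does not reach is not made up. A row lasts 1/8 s, in which the tool goes at most 62.5 mm and 10.7 degrees, less where a joint would pass 70% of its speed; a pose out of reach is approached as far as the arm can. A call with a number of a shift or a turn outside -1 to 1 is refused whole. A call with a gripper value outside its range is refused whole. The fingers move at their own pace and stop on an object; "force" is the grip in N (left out, the last holds). Time passes only in rows, so rows that do not move let the fingers close. It gives the time, the measured TCP pose, the force, the opening and the grip force at its end, in the units of the state.
- ctrl.get_obs(): the state, without advancing time (a new reading comes with each control period).
- imaging.get_image(name): name is "scene" or "top"; returns a dict with "color" (400x640x3 uint8, blue, green, red), "fx", "fy", "cx", "cy" (pixels), "extrinsics" (4x4, takes a point from world to camera coordinates). Camera axes: x right, y down, z forward; pixel columns grow to the right and rows downward; lengths in m; the calibration is good to about 2 mm. A picture is of the moment at which its call begins. There is no depth.
- ctrl.finish_job(): hands the job in; it is judged then, once.
The state is a dict: "t": time; "q": joint angles; "dq": joint speeds; "effort": joint torques, N m; "tool_pos": TCP position; "tool_rot": TCP orientation; "contact_force": force on the tool from outside, world axes, zero at the start; "wrist_torque": the same for the moment, N m; "opening": finger opening in m; "grip_force": force on a finger pad.
Only numpy, scipy, OpenCV 4.12 (cv2) and the standard library are available. Lean on these libraries where they do the work, as an engineer would, in place of code of your own. Each camera call takes 0.05 s, during which the arm holds its last target. There are 200 camera calls.

## Working session

There is one attempt and no reset: what is moved stays moved. The work goes in short steps, Python scripts to look and compute and a tool call to move; the robot and the scene stay as the last step left them, time stands still between calls to the robot, and variables do not carry over. Pictures are saved under pics/ and viewed, at most 10 in all, crops included, and the job is handed in when it is done.

Besides the shell and the picture viewer there is one more tool, called after "Request:" as a command line: name --argument value ..., lists and objects as JSON in quotes. play_rows: Moves the arm, as the interface text tells. Shift numbers are shares of 0.05 m and turn numbers shares of 8 degrees, none past 1 either way. Its arguments: {"type":"object","properties":{"series":{"type":"array"},"force":{"type":"number"}},"required":["series"]}

```bash
mkdir -p pics; ls; cat > h.py <<'E'
import numpy as np, cv2
from station import ctrl, imaging
from scipy.spatial.transform import Rotation as R
def grab(n,f):
    d=imaging.get_image(n); cv2.imwrite(f,d["color"]); np.savez(f[:-4],**{k:np.array(v) for k,v in d.items()}); return d
def load(f): return dict(np.load(f))
def ray(d,u,v):
    E=d["extrinsics"]; Rm=E[:3,:3]; o=-Rm.T@E[:3,3]
    w=Rm.T@np.array([(u-d["cx"])/d["fx"],(v-d["cy"])/d["fy"],1.]); return o,w/np.linalg.norm(w)
def onz(d,u,v,z):
    o,w=ray(d,u,v); return o+w*(z-o[2])/w[2]
def proj(d,p):
    c=d["extrinsics"][:3,:3]@np.array(p)+d["extrinsics"][:3,3]; return np.array([d["fx"]*c[0]/c[2]+d["cx"],d["fy"]*c[1]/c[2]+d["cy"]])
def tri(d1,p1,d2,p2):
    o1,w1=ray(d1,*p1);o2,w2=ray(d2,*p2)
    s=np.linalg.lstsq(np.c_[w1,-w2],o2-o1,rcond=None)[0]; a=o1+s[0]*w1;b=o2+s[1]*w2
    return (a+b)/2,np.linalg.norm(a-b)
E
python3 - <<'E'
from h import *
a=grab("scene","pics/s0.png");b=grab("top","pics/t0.png")
for d in(a,b): print(d["fx"],d["cx"],d["cy"],np.round(d["extrinsics"],3).tolist())
print(ctrl.get_obs())
E
```

```text
pics
464.30129364239673 325.171224428264 197.72725515984183 [[-0.677, -0.736, 0.005, 0.401], [-0.394, 0.356, -0.847, 0.267], [0.622, -0.576, -0.531, 0.822], [0.0, 0.0, 0.0, 1.0]]
467.41073903588006 324.4560657416654 196.42840159797257 [[0.023, -1.0, 0.001, -0.021], [-0.983, -0.023, -0.183, 0.604], [0.183, 0.003, -0.983, 1.286], [0.0, 0.0, 0.0, 1.0]]
{'t': 0.1, 'q': array([-1.22498539e+00,  5.33142577e-02,  1.61413825e+00,  1.02172282e-05,
        1.47598843e+00, -1.18986499e-01]), 'dq': array([-1.23961419e-04, -2.08398637e-03, -1.97888526e-03,  1.00883782e-04,
        8.81598360e-04,  5.33534555e-05]), 'effort': array([ 5.26015010e-04, -3.94903743e+01, -3.71363533e+01, -5.20926619e-05,
        3.89128589e-03,  9.65722734e-06]), 'tool_pos': array([ 0.27997309, -0.55816687,  0.23018245]), 'tool_rot': array([-3.05534858e+00, -7.23123088e-01,  3.12506602e-04]), 'contact_force': array([-0.04011442, -0.29601776, -0.47896351]), 'wrist_torque': array([-0.01269607, -0.02365308, -0.03501077]), 'grip_force': 0.0, 'opening': 0.08540519929972289}
```

View pics/s0.png

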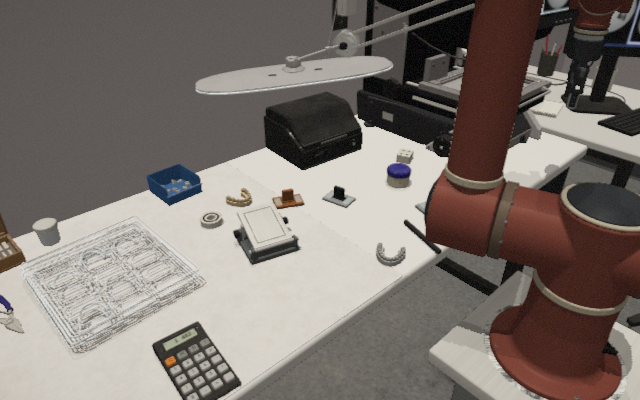

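View pics/t0.png

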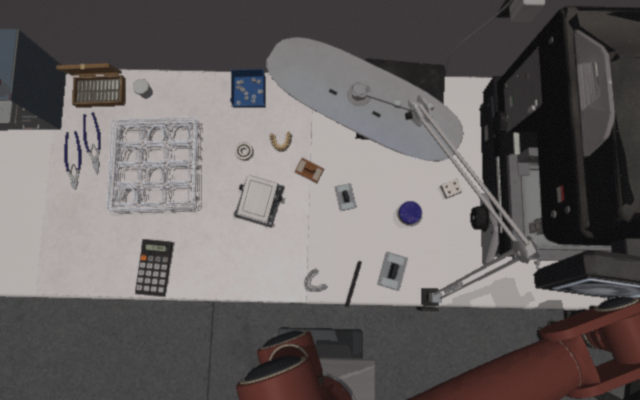

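The scene image shows the stage at (265,230), a grey slide at (339,197), a brown lookalike at (288,199) and the tub at (399,175). The top image shows the stage at (260,200), the brown one at (309,170), and grey ones at (345,196) and (393,271). A lamp (disc and arm) overhangs the right side. The smaller grey at top (345,196) fits, since the one at (393,271) is larger and the one at (309,170) is brown. I'll confirm with an enlarged crop.

```bash
python3 - <<'E'
from h import *
a=load("pics/s0.npz");b=load("pics/t0.npz")
for d in(a,b): E=d["extrinsics"];print("cam",-E[:3,:3].T@E[:3,3])
t=cv2.resize(b["color"][145:300,225:425],None,fx=4,fy=4,interpolation=cv2.INTER_CUBIC)[:600]
cv2.imwrite("pics/c1.png",t)
t=cv2.resize(a["color"][160:270,220:370],None,fx=5,fy=5,interpolation=cv2.INTER_CUBIC)
cv2.imwrite("pics/c2.png",t)
for n,p in dict(small=(345,196),big=(393,271),brown=(309,170),tub=(410,213),stage=(260,200),arch=(281,141),ring=(244,151)).items(): print(n,onz(b,*p,0.01).round(3))
# lamp correspondences: disc hub, disc left tip, disc right tip
for n,p,q in [("hub",(293,63),(359,92)),("left",(198,86),(268,60)),("right",(392,66),(462,145)),("joint",(346,43),(420,108))]:
    print(n,tri(a,p,b,q))
E
```

```text
cam [-0.13413204  0.67292266  0.66111654]
cam [ 0.35820597 -0.01095883  1.37479476]
small [ 0.615 -0.068  0.01 ]
big [ 0.398 -0.21   0.01 ]
brown [0.692 0.041 0.01 ]
tub [ 0.569 -0.261  0.01 ]
stage [0.597 0.184 0.01 ]
arch [0.781 0.129 0.01 ]
ring [0.746 0.24  0.01 ]
hub (array([ 0.81220572, -0.08547078,  0.31602286]), np.float64(0.0013219569960534808))
left (array([0.90739664, 0.14209841, 0.28156076]), np.float64(0.000406131250433446))
right (array([ 0.69296945, -0.33983093,  0.28516521]), np.float64(0.0065282956934453774))
joint (array([ 0.75920372, -0.22417274,  0.35432732]), np.float64(0.003238519425597882))
```

View pics/c1.png

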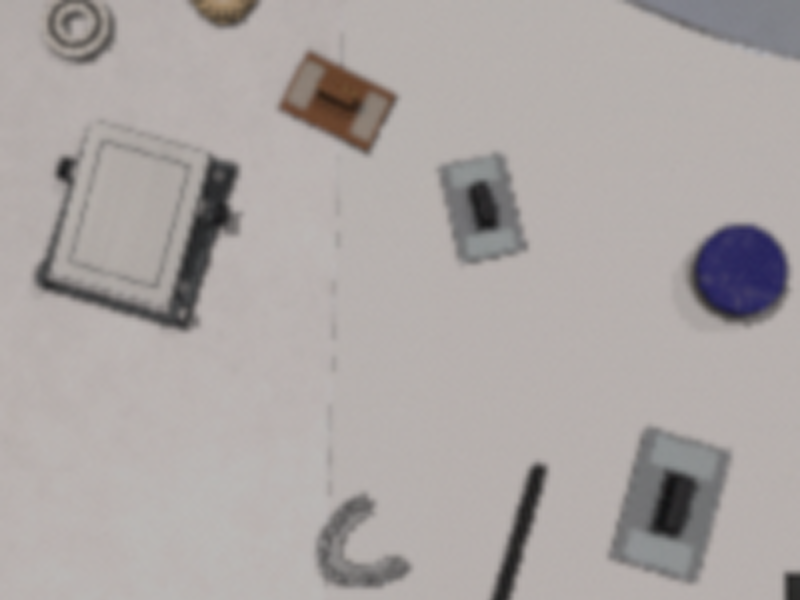

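View pics/c2.png

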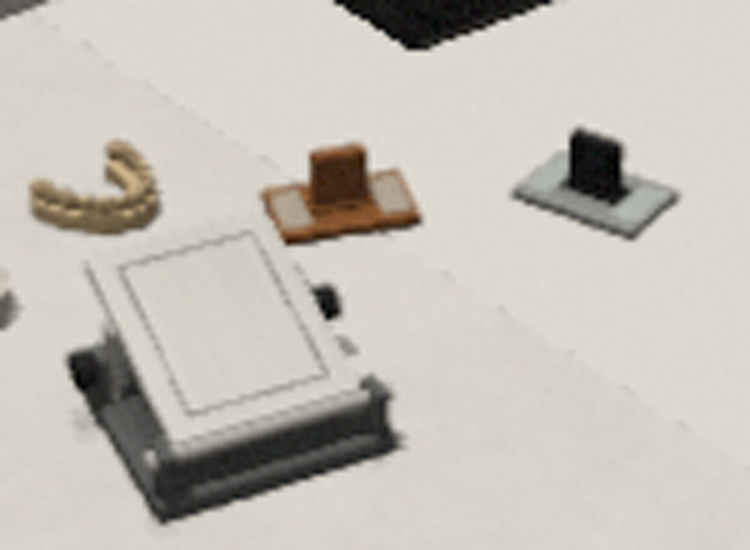

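The crops show the grey slide, smaller than the one at lower right, at top (345,196), and confirm it. The stage's outline is clear in both views. Next I'll check how the lamp arm affects the path, and measure the slide and outline.

```bash
python3 - <<'E'
from h import *
a=load("pics/s0.npz");b=load("pics/t0.npz")
# lamp elbow: top ray x plane of scene line
o,w1=ray(a,346,43);_,w2=ray(a,475,5);n=np.cross(w1,w2)
ob,wb=ray(b,530,250);print("elbow",ob+wb*((o-ob)@n)/(wb@n))
ob,wb=ray(b,497,200);print("mid",ob+wb*((o-ob)@n)/(wb@n))
print("clamp",onz(b,430,298,0.05),proj(a,onz(b,430,298,0.05)))
for v in [(350,130),(330,125),(400,155),(440,160)]: print("disc edge",v,onz(b,*v,0.285).round(3))
print("scene black",[onz(a,*p,0).round(3) for p in[(407,222),(490,288)]],[proj(b,onz(a,*p,0)).round() for p in[(407,222),(490,288)]])
# slide
g=cv2.cvtColor(b["color"],cv2.COLOR_BGR2GRAY).astype(int)
crop=np.zeros(g.shape,bool);crop[178:216,328:362]=1
def outl(m):
    c,_=cv2.findContours(m.astype(np.uint8),cv2.RETR_EXTERNAL,cv2.CHAIN_APPROX_NONE);c=max(c,key=cv2.contourArea);return c[:,0].astype(float)
print("bg",np.median(g[178:185,330:335]))
for thr,z,nm in((158,0.007,"plate"),(70,0.038,"rib")):
    m=crop&(g<thr)
    P=outl(m)
    W=np.array([onz(b,*p,z)[:2] for p in P],np.float32)*1000
    r=cv2.minAreaRect(W);print(nm,m.sum(),np.round(r[0],1),np.round(r[1],1),round(r[2],1))
# same in scene, rib
h=cv2.cvtColor(a["color"],cv2.COLOR_BGR2GRAY).astype(int);crop=np.zeros(h.shape,bool);crop[183:202,330:348]=1
m=crop&(h<70);ys,xs=np.nonzero(m);print("rib scene",xs.min(),xs.max(),ys.min(),ys.max(),m.sum())
for z in(0.006,.0076): print(z)
E
```

```text
elbow [ 0.4293263  -0.39865411  0.4893302 ]
mid [ 0.53166546 -0.35610697  0.44772559]
clamp [ 0.32548812 -0.3061223   0.05      ] [485.81843289 192.86886187]
disc edge (350, 130) [ 0.727 -0.066  0.285]
disc edge (330, 125) [ 0.739 -0.017  0.285]
disc edge (400, 155) [ 0.667 -0.188  0.285]
disc edge (440, 160) [ 0.657 -0.284  0.285]
scene black [array([ 0.42 , -0.117,  0.   ]), array([ 0.156, -0.058,  0.   ])] [array([361., 263.]), array([339., 357.])]
bg 178.0
plate 458 [613.5 -68.2] [78.5 52.5] 13.7
rib 59 [609.8 -67.5] [32.1 15.6] 14.7
rib scene 333 345 187 200 122
0.006
0.0076
```

```bash
cat > stage.py <<'E'
from h import *
a=load("pics/s0.npz");b=load("pics/t0.npz")
T=np.array([(103,140),(193,163),(155,287),(70,262)])/4+[225,145]-.4
S=np.array([(120,268),(250,231),(327,372),(190,414)])/5+[220,160]-.4
def ref(d,P): # darkest-line fit along each side
    g=255-cv2.cvtColor(d["color"],cv2.COLOR_BGR2GRAY).astype(np.float32); L=[]
    for i in range(4):
        p,q=P[i],P[(i+1)%4]; n=np.array([-(q-p)[1],(q-p)[0]])/np.linalg.norm(q-p); pts=[]
        for t in np.linspace(.15,.85,25):
            s=np.arange(-2,2.01,.25); X=(p+t*(q-p))[None]+s[:,None]*n
            v=cv2.remap(g,X[:,0].astype(np.float32)[None],X[:,1].astype(np.float32)[None],cv2.INTER_LINEAR)[0]
            v=v-np.median(v); v=np.clip(v-.3*v.max(),0,None); 
            if v.sum()>0: pts.append(p+t*(q-p)+n*(v@s)/v.sum())
        vx,vy,x,y=cv2.fitLine(np.array(pts,np.float32),cv2.DIST_HUBER,0,.01,.01).ravel(); L.append(np.cross([x,y,1],[x+vx,y+vy,1]))
    C=[np.cross(L[i-1],L[i]) for i in range(4)]; return np.array([c[:2]/c[2] for c in C])
T2,S2=ref(b,T),ref(a,S)
print((T2-T).round(2).tolist(),(S2-S).round(2).tolist())
for t,s in((T,S),(T2,S2)):
    W=[tri(b,t[i],a,s[i]) for i in range(4)]; P=np.array([w[0] for w in W])*1000
    print(P.round(1).tolist(),[round(w[1]*1000,1) for w in W])
    print("sides",[round(np.linalg.norm(P[i]-P[(i+1)%4]),1) for i in range(4)])
    x=(P[0]+P[1]-P[2]-P[3]);x/=np.linalg.norm(x);y=(P[0]-P[1]+P[3]-P[2]);n=np.cross(x,y);n/=np.linalg.norm(n)
    print("centre",P.mean(0).round(1),"x",x.round(3),"az",np.degrees(np.arctan2(x[1],x[0])),"n",n.round(3),"tilt",np.degrees(np.arccos(n[2])))
E
python3 stage.py
python3 - <<'E'
from h import *
a=load("pics/s0.npz")
# slide predicted in scene: plate top corners & rib top
for az in(14,):
    c,s=np.cos(np.radians(az)),np.sin(np.radians(az))
    for l,wd,z in((38,25,.006),(15,5,.038)):
        print([proj(a,[.613+(i*l*c-j*wd*s)/1000,-.068+(i*l*s+j*wd*c)/1000,z]).round(1).tolist() for i,j in((1,1),(1,-1),(-1,-1),(-1,1))])
o=ctrl.get_obs();print(R.from_rotvec(o["tool_rot"]).as_matrix().round(3))
E
```

```text
[[-0.21, 0.07], [-0.86, 0.58], [0.17, 0.05], [-0.15, -0.15]] [[-0.17, -0.09], [0.23, 0.11], [0.07, 0.48], [-0.13, 0.09]]
[[647.1, 207.0, 59.8], [632.5, 142.3, 58.7], [544.5, 167.7, 36.9], [561.6, 230.4, 35.7]] [np.float64(1.1), np.float64(0.6), np.float64(1.0), np.float64(0.5)]
sides [np.float64(66.4), np.float64(94.2), np.float64(65.0), np.float64(91.8)]
centre [596.4 186.8  47.8] x [ 0.933 -0.263  0.247] az -15.727016482143839 n [-0.239  0.06   0.969] tilt 14.290303529685728
[[646.8, 207.6, 60.4], [630.0, 144.0, 60.5], [544.6, 167.4, 35.3], [561.9, 230.8, 35.5]] [np.float64(1.0), np.float64(0.6), np.float64(0.9), np.float64(0.9)]
sides [np.float64(65.7), np.float64(92.1), np.float64(65.7), np.float64(91.4)]
centre [595.8 187.4  48. ] x [ 0.928 -0.254  0.273] az -15.314239015018497 n [-0.264  0.07   0.962] tilt 15.862291284595768
[[321.6, 196.4], [331.8, 188.4], [355.7, 196.5], [346.0, 205.0]]
[[333.1, 185.3], [335.1, 183.7], [344.8, 187.0], [342.8, 188.6]]
[[ 0.894  0.448 -0.001]
 [ 0.448 -0.894  0.002]
 [ 0.    -0.002 -1.   ]]
```

Request:
play_rows --series '[[1,[0,-0.8,0],[0,0,0]],[1,[0,-0.8,0],[0,0,0]],[1,[0,-0.8,0],[0,0,0]],[1,[0,-0.8,0],[0,0,0]],[1,[0,-0.8,0],[0,0,0]],[1,[0,-0.8,0],[0,0,0]],[1,[0,-0.6,0],[0,0,0]],[1,[0,0,0],[0,0,0]]]' --force 40

```text
t: 1.1
tool_pos: [0.1587, -0.3164, 0.231]
tool_rot: [3.056, 0.723, 0.0]
contact_force: [0.4, -0.3, -0.2]
opening: 0.0855
grip_force: 0.0
```

Request:
play_rows --series '[[1,[0.98,-0.07,0],[0,0,0]],[1,[0.96,-0.2,0],[0,0,0]],[1,[0.92,-0.34,0],[0,0,0]],[1,[0.87,-0.46,0],[0,0,0]],[1,[0.79,-0.58,0],[0,0,0]],[1,[0.7,-0.68,0],[0,0,0]],[1,[0.6,-0.77,0],[0,0,0]],[1,[0,0,0],[0,0,0]]]'

```text
t: 2.1
tool_pos: [0.3505, -0.0458, 0.2311]
tool_rot: [-3.054, -0.734, 0.0]
contact_force: [-0.2, -1.0, -0.5]
opening: 0.0852
grip_force: 0.0
```

```bash
cat > go.py <<'E'
# go.py x y z yaw_of_tool_y tilt : delta to target tool pose, tool axes, in shares
from h import *; import sys
def target(x,y,z,az,tilt=0,axis_az=0):
    # tool down with y at az; then leaned by tilt about horizontal axis at axis_az
    a=np.radians(az); Y=np.array([np.cos(a),np.sin(a),0]);Z=np.array([0,0,-1.]);M=np.c_[np.cross(Y,Z),Y,Z]
    b=np.radians(axis_az); return np.array([x,y,z]),R.from_rotvec(np.radians(tilt)*np.array([np.cos(b),np.sin(b),0]))*R.from_matrix(M)
if __name__=="__main__":
    v=[float(s) for s in sys.argv[1:]]; p,Q=target(*v); o=ctrl.get_obs(); C=R.from_rotvec(o["tool_rot"])
    print("t",o["t"],"pos",o["tool_pos"].round(4),"q",o["q"].round(2),"F",o["contact_force"].round(1),"T",o["wrist_torque"].round(2),"op",round(o["opening"],4),"g",o["grip_force"])
    print("shift now-axes",(C.inv().apply(p-o["tool_pos"])/.05).round(2),"shift target-axes",(Q.inv().apply(p-o["tool_pos"])/.05).round(2),"turn",(np.degrees((C.inv()*Q).as_rotvec())/8).round(2))
E
python3 go.py .611 -.068 .12 -76
```

```text
t 2.1 pos [ 0.3505 -0.0458  0.2311] q [-0.34 -0.68  2.19  0.    1.63  0.76] F [-0.2 -1.  -0.5] T [ 0.02 -0.03  0.02] op 0.0852 g 0.0
shift now-axes [4.44 2.77 2.22] shift target-axes [4.95 1.69 2.22] turn [-0.01  0.    1.63]
```

Request:
play_rows --series '[[1,[0,0,0],[0,0,0.82]],[1,[0,0,0],[0,0,0.81]],[1,[0.83,0.28,0.37],[0,0,0]],[1,[0.83,0.28,0.37],[0,0,0]],[1,[0.83,0.28,0.37],[0,0,0]],[1,[0.83,0.28,0.37],[0,0,0]],[1,[0.83,0.28,0.37],[0,0,0]],[1,[0.8,0.29,0.37],[0,0,0]]]'

```text
t: 3.1
tool_pos: [0.6118, -0.0742, 0.1185]
tool_rot: [3.12, 0.369, -0.002]
contact_force: [-0.2, 0.2, 0.7]
opening: 0.085
grip_force: 0.0
```

Request:
play_rows --series '[[1,[0,0,0],[0,0,0]],[1,[0,0,0],[0,0,0]]]'

```text
t: 3.35
tool_pos: [0.6099, -0.0734, 0.1196]
tool_rot: [-3.12, -0.37, 0.002]
contact_force: [-0.4, -0.0, 0.7]
opening: 0.0852
grip_force: 0.0
```

```bash
python3 - <<'E'
from h import *
a=grab("scene","pics/s1.png");b=grab("top","pics/t1.png")
x=cv2.resize(a["color"][100:250,260:420],None,fx=3,fy=3,interpolation=cv2.INTER_CUBIC)
y=cv2.resize(b["color"][130:280,280:380],None,fx=3,fy=3,interpolation=cv2.INTER_CUBIC)
cv2.imwrite("pics/c3.png",np.hstack([x,y]))
E
python3 go.py .611 -.068 .011 -76
```

```text
t 3.45 pos [ 0.61   -0.073   0.1212] q [-0.24  0.12  1.73 -0.    1.29  1.09] F [0.3 0.  0. ] T [ 0.01 -0.06 -0.02] op 0.0855 g 0.0
shift now-axes [ 0.04 -0.09  2.2 ] shift target-axes [ 0.04 -0.09  2.2 ] turn [ 0.   -0.01 -0.06]
```

View pics/c3.png

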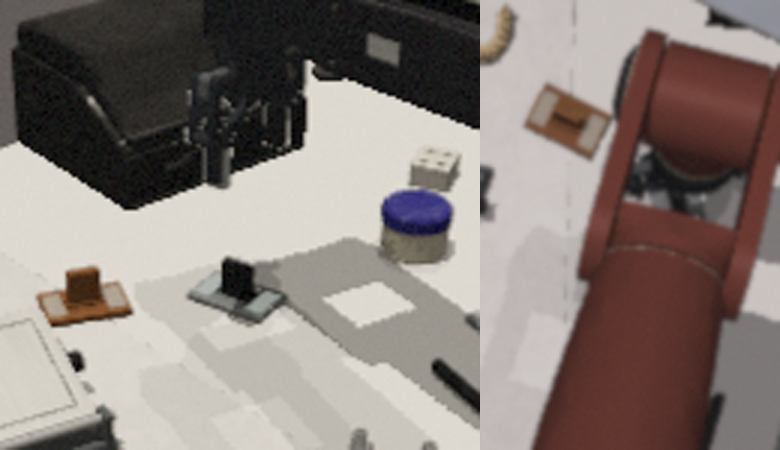

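The crop shows the open fingers poised over the slide, whose rib is at crop (237,275). The brown decoy and the tub are clear. Next I lower and close.

Request:
play_rows --series '[[1,[0.02,-0.1,0.6],[0,0,0]],[1,[0,0,0.6],[0,0,0]],[1,[0,0,0.5],[0,0,0]],[1,[0,0,0.45],[0,0,0]],[1,[0,0,0],[0,0,0]],[0,[0,0,0],[0,0,0]],[0,[0,0,0],[0,0,0]],[0,[0,0,0],[0,0,0]]]' --force 40

```text
t: 4.45
tool_pos: [0.6107, -0.0674, 0.014]
tool_rot: [3.119, 0.372, 0.003]
contact_force: [0.5, -1.7, 0.3]
opening: 0.0324
grip_force: 0.0
```

Request:
play_rows --series '[[0,[0,0,0],[0,0,0]],[0,[0,0,0],[0,0,0]],[0,[0,0,0],[0,0,0]],[0,[0,0,0],[0,0,0]]]'

```text
t: 4.95
tool_pos: [0.6106, -0.0674, 0.0134]
tool_rot: [3.119, 0.372, 0.002]
contact_force: [-0.9, 0.1, 3.8]
opening: 0.0091
grip_force: 40.0
```

Request:
play_rows --series '[[0,[0,0,-0.3],[0,0,0]],[0,[0,0,-0.6],[0,0,0]],[0,[0,0,-0.8],[0,0,0]],[0,[0,0,-0.7],[0,0,0]],[0,[0,0,0],[0,0,0]],[0,[0,0,0],[0,0,0]],[0,[0,0,0],[0,0,0]]]'

```text
t: 5.82
tool_pos: [0.6085, -0.0669, 0.1304]
tool_rot: [-3.118, -0.371, 0.006]
contact_force: [-0.1, 0.2, -1.3]
opening: 0.009
grip_force: 39.4
```

```bash
python3 - <<'E'
from h import *
a=grab("scene","pics/s2.png");b=grab("top","pics/t2.png")
cv2.imwrite("pics/c4.png",cv2.resize(a["color"][80:230,250:430],None,fx=4,fy=4,interpolation=cv2.INTER_CUBIC))
E
python3 go.py .585 .19 .14 -105 15.3 -105
```

```text
t 5.925 pos [ 0.6089 -0.067   0.1309] q [-0.23  0.11  1.73  0.    1.31  1.1 ] F [-0.6 -0.4  0.4] T [ 0.06  0.03 -0.01] op 0.0094 g 39.35867965221405
shift now-axes [ 0.74 -5.11 -0.18] shift target-axes [-1.68 -4.84 -0.65] turn [-0.48  1.9   3.55]
```

View pics/c4.png

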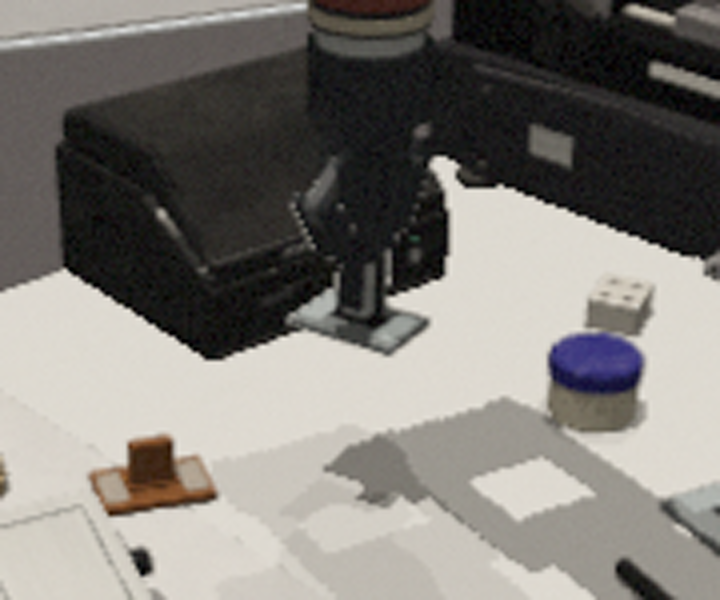

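The slide is held level, with the plate between (322,160) and (357,161) in scene pixels, clear of everything. Next I work out its offset from the tool.

```bash
python3 - <<'E'
from h import *
a=load("pics/s2.npz")
for z in(.122,.124):
    L,Rr,B=[onz(a,u/4+250-.4,v/4+80-.4,z) for u,v in((288,320),(430,325),(388,352))]
    # top surface corners (approx); bottom corner is lower edge -> skip
    c=(L+Rr)/2; print(z,c.round(4),"diag",np.linalg.norm(L-Rr),"vs",np.hypot(.076,.05),"az diag",np.degrees(np.arctan2(*(L-Rr)[1::-1])),"exp",14+np.degrees(np.arctan(50/76)))
    d=c-ctrl.get_obs()["tool_pos"]; t=np.radians(14); print("along slide x",d[:2]@[np.cos(t),np.sin(t)],"y",d[:2]@[-np.sin(t),np.cos(t)])
a0=load("pics/s0.npz")
L,Rr=[onz(a0,u/5+220-.4,v/5+160-.4,.007) for u,v in((513,192),(680,193))];print("start",(L+Rr)/2,np.linalg.norm(L-Rr))
E
```

```text
0.122 [ 0.6033 -0.0575  0.122 ] diag 0.08915078722738173 vs 0.09097252332435327 az diag 43.59419863199141 exp 47.340707346477004
along slide x -0.003137121492689558 y 0.010498634213547381
0.124 [ 0.6006 -0.0548  0.124 ] diag 0.08882005804241497 vs 0.09097252332435327 az diag 43.59419863199148 exp 47.340707346477004
along slide x -0.005136141472583492 y 0.013789878694009435
start [ 0.60556228 -0.06158627  0.007     ] 0.08849197797875419
```

```bash
cat > st.py <<'E'
from go import *
TILT,AZ=15.3,-15.3; C=np.array([.596,.187,.0475])
t,a=np.radians([TILT,AZ]); xs=np.array([np.cos(t)*np.cos(a),np.cos(t)*np.sin(a),np.sin(t)]); ys=np.array([-np.sin(a),np.cos(a),0]); n=np.cross(xs,ys)
def report(dx=-.0025,dn=.05):
    p=C+dx*xs+dn*n; _,Q=target(*p,AZ-90,TILT,AZ-90); o=ctrl.get_obs(); Cc=R.from_rotvec(o["tool_rot"])
    F=o["contact_force"]; d=o["tool_pos"]-C
    print("t",round(o["t"],2),"TCP in face",(np.array([d@xs,d@ys,d@n])*1000).round(1),"F face",np.round([F@xs,F@ys,F@n],1),"T",[round(o["wrist_torque"]@k,2) for k in(xs,ys,n)],"g",round(o["grip_force"],1))
    print("target",p.round(4),"shift target-axes",(Q.inv().apply(p-o["tool_pos"])/.05).round(3),"turn",(np.degrees((Cc.inv()*Q).as_rotvec())/8).round(3))
if __name__=="__main__": report(*[float(s) for s in sys.argv[1:]])
E
python3 st.py -.0025 .065
```

```text
t 5.92 TCP in face [  98.7 -241.6   59.4] F face [-0.3 -0.6  0.5] T [np.float64(0.05), np.float64(0.04), np.float64(-0.02)] g 39.4
target [0.5771 0.1922 0.1095] shift target-axes [-2.023 -4.831 -0.111] turn [-0.487  1.894  3.589]
```

Request:
play_rows --series '[[0,[0,0,-0.2],[-0.122,0.474,0.897]],[0,[0,0,0],[-0.122,0.474,0.897]],[0,[0,0,0],[-0.122,0.474,0.897]],[0,[0,0,0],[-0.122,0.474,0.897]],[0,[-0.35,-0.8,0],[0,0,0]],[0,[-0.35,-0.8,0],[0,0,0]],[0,[-0.35,-0.8,0],[0,0,0]],[0,[-0.35,-0.8,0],[0,0,0]]]'

```text
t: 6.92
tool_pos: [0.5863, 0.1062, 0.1231]
tool_rot: [3.051, -0.41, 0.413]
contact_force: [0.3, 0.4, -1.4]
opening: 0.0094
grip_force: 39.5
```

Request:
play_rows --series '[[0,[-0.32,-0.8,0],[0,0,0]],[0,[-0.3,-0.8,0],[0,0,0]],[0,[0,0,0],[0,0,0]],[0,[0,0,0],[0,0,0]],[0,[0,0,0],[0,0,0]]]'

```text
t: 7.55
tool_pos: [0.5795, 0.1889, 0.1156]
tool_rot: [3.05, -0.411, 0.415]
contact_force: [0.6, 0.6, -0.3]
opening: 0.0095
grip_force: 39.5
```

```bash
python3 st.py -.0025 .035; python3 st.py -.0025 .035|head -1
```

```text
t 7.55 TCP in face [ 2.1 -2.5 70.1] F face [ 0.3  0.8 -0.4] T [np.float64(0.03), np.float64(0.2), np.float64(-0.03)] g 39.5
target [0.5848 0.1901 0.0806] shift target-axes [-0.092 -0.05   0.701] turn [ 0.004 -0.023 -0.008]
t 7.55 TCP in face [ 2.1 -2.5 70.1] F face [ 0.3  0.8 -0.4] T [np.float64(0.03), np.float64(0.2), np.float64(-0.03)] g 39.5
```

Request:
play_rows --series '[[0,[-0.09,-0.05,0.4],[0,0,0]],[0,[0,0,0.4],[0,0,0]],[0,[0,0,0],[0,0,0]],[0,[0,0,0],[0,0,0]]]'

```text
t: 8.05
tool_pos: [0.5861, 0.1905, 0.0755]
tool_rot: [3.05, -0.41, 0.414]
contact_force: [0.3, -0.6, 0.0]
opening: 0.0092
grip_force: 39.5
```

```bash
python3 st.py -.0025 .02; python3 - <<'E'
from h import *
a=grab("scene","pics/s3.png")
cv2.imwrite("pics/c5.png",cv2.resize(a["color"][170:270,215:325],None,fx=6,fy=6,interpolation=cv2.INTER_CUBIC))
E
```

```text
t 8.05 TCP in face [-2.7  0.8 29.8] F face [ 0.4 -0.5 -0.1] T [np.float64(-0.04), np.float64(0.19), np.float64(-0.0)] g 39.5
target [0.5886 0.189  0.0661] shift target-axes [0.003 0.016 0.196] turn [ 0.003 -0.02   0.   ]
```

View pics/c5.png

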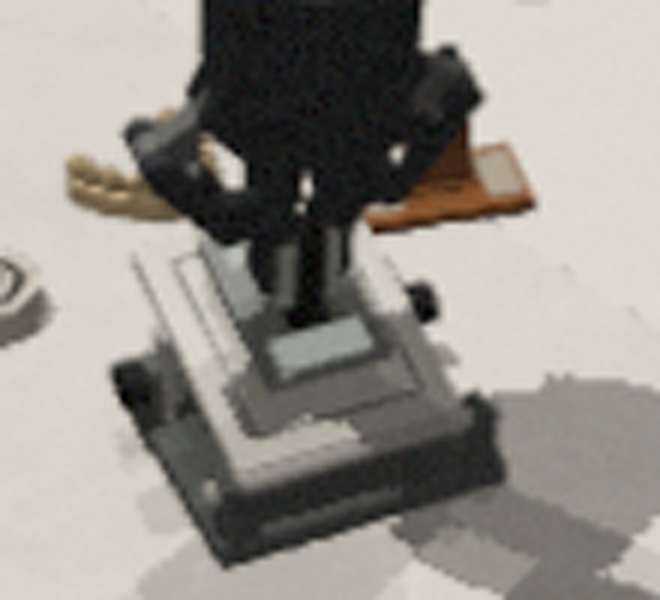

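The slide is held over the face and parallel to the outline by eye. Near edge runs (273,385)-(378,352) in the crop. I'll check this against the predicted corners.

```bash
python3 - <<'E'
from st import *
a=load("pics/s3.npz"); o=ctrl.get_obs(); M=R.from_rotvec(o["tool_rot"]).as_matrix(); X,Y,Z=M.T
print("tilt",np.degrees(np.arccos(-Z[2])))
f=lambda p:((proj(a,p)-[215,170]+.4)*6).round().tolist()
for off in(.0125,.017):
  for dx in(0,.0025):
    u=o["tool_pos"]+off*Z+dx*xs
    print(off,dx,"underside",[f(u+i*.038*xs+j*.025*ys) for i,j in((1,1),(-1,1),(-1,-1))],"top",[f(u+i*.038*xs+j*.025*ys-.006*Z) for i,j in((1,1),(-1,1),(-1,-1))])
print("outline",[f(C+i*.045*xs+j*.032*ys) for i,j in((1,1),(1,-1),(-1,-1),(-1,1))], "observed c2", [[(x/5+5)*6,(y/5-10)*6] for x,y in((120,268),(250,231),(327,372),(190,414))])
E
```

```text
tilt 15.521799998308575
0.0125 0 underside [[198.0, 244.0], [270.0, 389.0], [397.0, 353.0]] top [[198.0, 233.0], [270.0, 379.0], [398.0, 342.0]]
0.0125 0.0025 underside [[196.0, 239.0], [268.0, 384.0], [395.0, 348.0]] top [[196.0, 228.0], [268.0, 374.0], [396.0, 337.0]]
0.017 0 underside [[198.0, 252.0], [270.0, 397.0], [397.0, 360.0]] top [[198.0, 241.0], [270.0, 387.0], [398.0, 350.0]]
0.017 0.0025 underside [[196.0, 247.0], [267.0, 392.0], [394.0, 356.0]] top [[196.0, 236.0], [268.0, 382.0], [395.0, 345.0]]
outline [[175.0, 262.0], [330.0, 221.0], [419.0, 387.0], [258.0, 434.0]] observed c2 [[174.0, 261.6], [330.0, 217.20000000000002], [422.40000000000003, 386.40000000000003], [258.0, 436.79999999999995]]
```

Request:
play_rows --series '[[0,[0,0,0.1],[0,0,0]],[0,[0,0,0.1],[0,0,0]],[0,[0,0,0.02],[0,0,0]],[0,[0,0,0],[0,0,0]],[0,[0,0,0],[0,0,0]]]'

```text
t: 8.72
tool_pos: [0.5891, 0.19, 0.0657]
tool_rot: [3.051, -0.409, 0.416]
contact_force: [0.5, 0.4, -0.6]
opening: 0.0091
grip_force: 39.5
```

Request:
play_rows --series '[[0,[0,0,0.02],[0,0,0]],[0,[0,0,0],[0,0,0]],[0,[0,0,0],[0,0,0]]]'

```text
t: 9.1
tool_pos: [0.5893, 0.1899, 0.0645]
tool_rot: [3.051, -0.409, 0.415]
contact_force: [1.0, -0.1, -1.4]
opening: 0.0096
grip_force: 39.5
```

Request:
play_rows --series '[[0,[0,0,0.02],[0,0,0]],[0,[0,0,0],[0,0,0]],[0,[0,0,0],[0,0,0]]]'

```text
t: 9.48
tool_pos: [0.5896, 0.1898, 0.0638]
tool_rot: [3.051, -0.409, 0.415]
contact_force: [-1.9, 0.1, 2.2]
opening: 0.009
grip_force: 40.0
```

Request:
play_rows --series '[[0,[0,0,0.02],[0,0,0]],[0,[0,0,0],[0,0,0]],[0,[0,0,0],[0,0,0]]]'

```text
t: 9.85
tool_pos: [0.5896, 0.1899, 0.0636]
tool_rot: [3.05, -0.41, 0.414]
contact_force: [-8.1, -0.3, 8.3]
opening: 0.0097
grip_force: 41.2
```

```bash
for i in 1 2 3; do python3 st.py -.0025 .015; python3 -c "
from h import *; imaging.get_image('top')"; done
```

```text
t 9.85 TCP in face [-2.4  1.1 17.4] F face [-5.3 -2.5 10.1] T [np.float64(-0.34), np.float64(0.72), np.float64(-0.02)] g 41.2
target [0.5899 0.1887 0.0613] shift target-axes [-0.001  0.022  0.048] turn [ 0.002 -0.021  0.001]
t 9.9 TCP in face [-2.4  1.1 17.4] F face [-5.  -2.8 10. ] T [np.float64(-0.42), np.float64(0.65), np.float64(-0.08)] g 41.2
target [0.5899 0.1887 0.0613] shift target-axes [-0.001  0.022  0.048] turn [ 0.002 -0.021  0.002]
t 9.95 TCP in face [-2.4  1.1 17.4] F face [-5.1 -2.5 10. ] T [np.float64(-0.4), np.float64(0.68), np.float64(-0.03)] g 41.2
target [0.5899 0.1887 0.0613] shift target-axes [-0.001  0.022  0.048] turn [ 0.002 -0.021  0.001]
```

Request:
play_rows --series '[[0,[-0.016,0.01,0],[0,0,0]],[0,[0,0,0],[0,0,0]],[0,[0,0,0],[0,0,0]]]'

```text
t: 10.38
tool_pos: [0.5895, 0.1898, 0.0636]
tool_rot: [3.051, -0.41, 0.417]
contact_force: [-3.8, 0.7, 5.0]
opening: 0.009
grip_force: 40.7
```

```bash
python3 st.py -.0025 .015
```

```text
t 10.38 TCP in face [-2.5  1.  17.4] F face [-2.4 -0.3  5.8] T [np.float64(-0.14), np.float64(0.31), np.float64(-0.03)] g 40.7
target [0.5899 0.1887 0.0613] shift target-axes [-0.     0.021  0.047] turn [-0.008 -0.034  0.   ]
```

Request:
play_rows --series '[[0,[0,0,0.008],[0,0,0]],[0,[0,0,0],[0,0,0]],[0,[0,0,0],[0,0,0]]]'

```text
t: 10.75
tool_pos: [0.5896, 0.1899, 0.0636]
tool_rot: [3.051, -0.409, 0.417]
contact_force: [-6.9, -0.1, 8.0]
opening: 0.0093
grip_force: 41.2
```

```bash
python3 st.py -.0025 .015
```

```text
t 10.75 TCP in face [-2.5  1.1 17.3] F face [-4.3 -1.9  9.4] T [np.float64(-0.21), np.float64(0.46), np.float64(-0.04)] g 41.2
target [0.5899 0.1887 0.0613] shift target-axes [-0.001  0.021  0.047] turn [-0.006 -0.033  0.001]
```

Request:
play_rows --series '[[0,[0,0,0],[0,-0.125,0]],[0,[0,0,0],[0,0,0]],[0,[0,0,0],[0,0,0]]]'

```text
t: 11.12
tool_pos: [0.5896, 0.1899, 0.0641]
tool_rot: [3.056, -0.41, 0.391]
contact_force: [-9.1, 0.1, 13.6]
opening: 0.009
grip_force: 41.7
```

```bash
python3 st.py -.0025 .015
```

```text
t 11.12 TCP in face [-2.3  1.1 17.9] F face [-4.9 -2.3 15.5] T [np.float64(-0.32), np.float64(0.57), np.float64(-0.03)] g 41.7
target [0.5899 0.1887 0.0613] shift target-axes [-0.004  0.022  0.057] turn [-0.005  0.093  0.   ]
```

Request:
play_rows --series '[[0,[0,0,0],[0,0.25,0]],[0,[0,0,0],[0,0,0]],[0,[0,0,0],[0,0,0]]]'

```text
t: 11.5
tool_pos: [0.5903, 0.1898, 0.0639]
tool_rot: [3.045, -0.409, 0.446]
contact_force: [-1.7, 0.0, 7.3]
opening: 0.0093
grip_force: 40.7
```

```bash
python3 st.py -.0025 .015
```

```text
t 11.5 TCP in face [-1.7  1.2 17.5] F face [ 0.3 -0.4  7.4] T [np.float64(-0.14), np.float64(0.48), np.float64(-0.06)] g 40.7
target [0.5899 0.1887 0.0613] shift target-axes [-0.017  0.023  0.049] turn [-0.01  -0.172 -0.001]
```

Request:
play_rows --series '[[0,[0,0,0],[0,0.125,0]],[0,[0,0,0],[0,0,0]],[0,[0,0,0],[0,0,0]]]'

```text
t: 11.88
tool_pos: [0.5903, 0.1898, 0.0642]
tool_rot: [3.039, -0.408, 0.472]
contact_force: [-3.8, 0.8, 9.4]
opening: 0.0094
grip_force: 41.3
```

```bash
python3 st.py -.0025 .015
```

```text
t 11.88 TCP in face [-1.6  1.2 17.7] F face [-1.3 -0.2 10.1] T [np.float64(-0.2), np.float64(0.63), np.float64(0.02)] g 41.3
target [0.5899 0.1887 0.0613] shift target-axes [-0.018  0.024  0.055] turn [-0.01  -0.295 -0.001]
```

Request:
play_rows --series '[[0,[0,0,0],[0,-0.165,0]],[0,[0,0,0],[0,0,0]],[0,[0,0,0],[0,0,0]]]'

```text
t: 12.25
tool_pos: [0.5905, 0.1897, 0.0637]
tool_rot: [3.047, -0.409, 0.439]
contact_force: [-1.3, -0.6, 7.3]
opening: 0.0093
grip_force: 40.8
```

```bash
python3 st.py -.0025 .015; python3 - <<'E'
from h import *
a=grab("scene","pics/s4.png")
cv2.imwrite("pics/c6.png",cv2.resize(a["color"][190:260,225:320],None,fx=8,fy=8,interpolation=cv2.INTER_CUBIC))
E
```

```text
t 12.25 TCP in face [-1.5  1.2 17.2] F face [ 0.9 -1.   7.3] T [np.float64(-0.05), np.float64(0.07), np.float64(0.05)] g 40.8
target [0.5899 0.1887 0.0613] shift target-axes [-0.02   0.023  0.045] turn [-0.011 -0.134 -0.001]
```

View pics/c6.png

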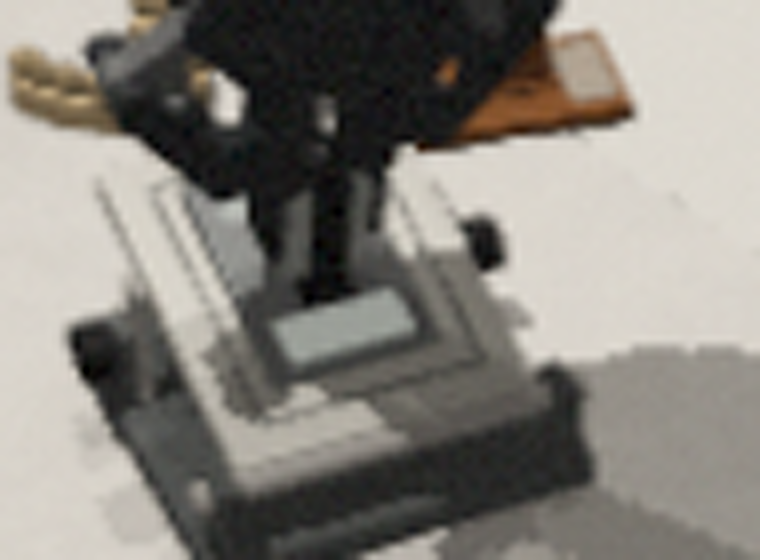

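```bash
python3 - <<'E'
from st import *
a=load("pics/s4.npz")
px=lambda P:np.array(P,float)/8+[225,190]-.44
oc=np.array([(120,268),(250,231),(327,372),(190,414)])/5+[220,160]-.4
H,_=cv2.findHomography(oc,np.array([(45,32),(45,-32),(-45,-32),(-45,32)],float))
m=lambda P:cv2.perspectiveTransform(px(P)[None],H)[0].round(1).tolist()
print("edges on face plane (mm)",m([(282,385),(430,347),(262,418),(487,357),(155,190),(185,190)]))
o=ctrl.get_obs(); M=R.from_rotvec(o["tool_rot"]).as_matrix();Z=M[:,2]; C2=C
f=lambda p:((proj(a,p)-[225,190]+.44)*8).round().tolist()
for dx in(0,.0025,.005):
    u=o["tool_pos"]+.017*Z+dx*M[:,0]
    print(dx,[f(u+i*.038*M[:,0]-j*.025*M[:,1]-k*Z) for i,j,k in((1,1,0),(-1,1,0),(-1,-1,0),(-1,1,.006),(-1,-1,.006))])
# enhanced slide near-edge profile: gray along line across near edge, from plate top to outline
g=cv2.cvtColor(a["color"],cv2.COLOR_BGR2GRAY)
for s in((350,330),(300,345),(400,315)):
    print(s,[int(cv2.getRectSubPix(g,(1,1),tuple((px([(s[0]+k*.42*4,s[1]+k*4)])[0]).astype(float)))[0,0]) for k in range(0,22)])
E
```

```text
edges on face plane (mm) [[-34.7, 23.0], [-37.0, -19.5], [-43.3, 32.0], [-45.8, -32.7], [44.4, 31.4], [41.3, 23.4]]
0 [[183.0, 203.0], [277.0, 399.0], [444.0, 351.0], [278.0, 386.0], [446.0, 337.0]]
0.0025 [[180.0, 197.0], [274.0, 393.0], [441.0, 344.0], [274.0, 379.0], [442.0, 331.0]]
0.005 [[177.0, 190.0], [270.0, 386.0], [438.0, 338.0], [271.0, 372.0], [439.0, 324.0]]
(350, 330) [157, 157, 157, 142, 116, 92, 71, 66, 72, 83, 95, 99, 98, 92, 82, 81, 88, 95, 99, 100, 99, 104]
(300, 345) [157, 157, 154, 142, 113, 86, 70, 64, 74, 94, 124, 140, 155, 162, 149, 146, 159, 170, 174, 177, 176, 175]
(400, 315) [149, 151, 154, 137, 117, 94, 72, 67, 68, 81, 95, 97, 96, 93, 85, 80, 79, 89, 97, 98, 99, 99]
```

```bash
python3 - <<'E'
from st import *
a=load("pics/s4.npz"); g=cv2.cvtColor(a["color"],cv2.COLOR_BGR2GRAY)
px=lambda P:np.array(P,float)/8+[225,190]-.44
oc=np.array([(120,268),(250,231),(327,372),(190,414)])/5+[220,160]-.4
H,_=cv2.findHomography(oc,np.array([(45,32),(45,-32),(-45,-32),(-45,32)],float)); Hi=np.linalg.inv(H)
m=lambda P:cv2.perspectiveTransform(px(P)[None],H)[0].round(1).tolist()
print([m([(s[0]+k*1.68,s[1]+k*4) for k in(4.5,9,14.6)]) for s in((350,330),(300,345),(400,315))])
def prof(P):
    q=cv2.perspectiveTransform(np.array([P],float),Hi)[0]; return [int(cv2.getRectSubPix(g,(1,1),tuple(x))[0,0]) for x in q]
for x in(-30,-24,-18): print("x",x,"y +36..+18",prof([(x,y) for y in np.arange(36,16,-1.)]),"y -16..-36",prof([(x,y) for y in np.arange(-14,-36,-1.)]))
E
```

```text
[[[-30.2, -0.9], [-36.7, -0.5], [-44.8, 0.0]], [[-30.1, 13.7], [-36.7, 14.1], [-44.7, 14.5]], [[-30.2, -15.7], [-36.8, -15.2], [-44.9, -14.6]]]
x -30 y +36..+18 [95, 92, 86, 82, 82, 92, 102, 99, 96, 88, 78, 70, 65, 61, 62, 62, 68, 76, 85, 94] y -16..-36 [110, 110, 108, 104, 87, 68, 61, 62, 65, 77, 91, 103, 113, 117, 115, 110, 99, 87, 89, 98, 107, 113]
x -24 y +36..+18 [113, 109, 100, 92, 90, 95, 100, 98, 94, 89, 83, 75, 67, 61, 61, 62, 74, 92, 113, 134] y -16..-36 [157, 156, 150, 144, 122, 97, 78, 68, 64, 75, 87, 100, 111, 117, 115, 112, 103, 93, 90, 96, 105, 110]
x -18 y +36..+18 [119, 116, 110, 105, 104, 110, 118, 115, 112, 100, 86, 74, 66, 61, 60, 61, 75, 93, 113, 134] y -16..-36 [156, 155, 148, 140, 119, 97, 81, 72, 68, 77, 85, 96, 108, 115, 115, 114, 106, 96, 91, 95, 101, 109]
```

The slide's near edge sits at -36.7 mm on the face at three places, so it is centred to about 1 mm in both directions and aligned. It presses with about 7 N and almost no moment, so it is flush. I'll hold briefly to check it is steady before handing in.

Request:
play_rows --series '[[0,[0,0,0.004],[0,0,0]],[0,[0,0,0],[0,0,0]],[0,[0,0,0],[0,0,0]],[0,[0,0,0],[0,0,0]],[0,[0,0,0],[0,0,0]],[0,[0,0,0],[0,0,0]]]'

```text
t: 13.05
tool_pos: [0.5906, 0.1897, 0.0638]
tool_rot: [3.047, -0.409, 0.439]
contact_force: [-3.0, 0.0, 8.2]
opening: 0.0091
grip_force: 41.0
```

```bash
python3 - <<'E'
import subprocess
from st import *
report(); o=ctrl.get_obs()
F=o["contact_force"]@n
if 5<F<15 and abs(o["dq"]).max()<.02: print(ctrl.finish_job())
else: print("not handed in",F,o["dq"])
E
```

```text
t 13.05 TCP in face [-1.5  1.2 17.3] F face [-0.7 -0.8  8.7] T [np.float64(-0.14), np.float64(0.22), np.float64(0.0)] g 41.0
target [0.5809 0.1911 0.0951] shift target-axes [-0.021  0.024 -0.655] turn [-0.011 -0.134 -0.   ]
the job is handed in; nothing more can be done
None
```

I handed the job in at 13.05 s with the rib still gripped (about 41 N) and the slide pressed onto the stage face at about 9 N; by my measurements it sits flush and about 1 mm from the outline's centre, though the judge's result was not returned.

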